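Empty the reject tray into the scrap bin and hold it up tipped

ROBOT

A 6-joint arm with a two-finger parallel gripper is mounted at the origin on the work surface. World frame = base frame: x ahead of the robot, y to its left, z up, the work surface at z = 0. Lengths are in m, angles in degrees, forces in N, time in s.
With the tool pointing down it reaches from about 0.375 to 0.75 m from the base axis. Payload 9 kg.
Tool frame: the origin (TCP) lies where the fingers leave the gripper's body, on its centre line; the fingertips stand 73 mm ahead of it and the grasp point (between the pads) lies 54 mm ahead of it (robot.tip_reach is the distance from the TCP to the fingertips, in m); z points along the fingers, y is the line along which they close (so a half turn about z gives the same grasp; the last joint's range is limited). The gripper opens to 85 mm and grips with 20 to 120 N. Pads are 22 mm wide; open, the fingers measure 114 mm over their backs; the gripper's body (76 mm by 85 mm) begins 54 mm behind the grasp point. The pads swing forward as they close: fully open they stand 13 mm farther back than shut.
Start: joints at [-87.703, 5.964, 5.575, 89.605, 0, 77.527], TCP at [0.153, -0.58, 0.304] pointing down, gripper open.
Joint ranges: [-171.21, 171.21], [-48.23, 106.86], [-62.78, 66.21], [-105.2, 120.99], [-86.42, 89.51], [-180, 180]. Speed limits (degrees/s): [127.2, 127.2, 147.25, 180, 180, 180].

INTERFACE

Orientations are given as [roll, pitch, yaw] about the fixed x, y, z axes, in that order (R = Rz(yaw) Ry(pitch) Rx(roll)).
In Python, from plant import robot gives the robot as it stands. Calls block until the motion is done:
- robot.move_pose(position, orientation): joint-space move of the TCP to a pose.
- robot.line_to(position, vel=0.15, rotation=None, guard=None): straight line of the TCP; rotation=None keeps the orientation; vel is the mean speed in m/s. With guard (N) it stops when the force on the tool has changed by that much, and returns True; else False.
- robot.goto_joints(angles): joint-space move.
- robot.set_gripper(opening): finger opening in m; the grip force is fixed at half the most; returns when the fingers have stopped.
- robot.pause(seconds).
- robot.ik(position, orientation): joint angles nearest the present ones, or None.
- robot.observe(): the state.
- robot.grab_frame(name): name is "scene" or "top" or "wrist"; returns the picture (420x560x3 uint8, blue, green, red); there is no depth.
- robot.get_calibration(name): a dict with "vertical_fov" (degrees; the focal length in pixels is half the picture's height over the tangent of half this angle, whatever the lens; pixels are square), "cx", "cy" (the principal point, pixels), "rvec" (rotation vector, rad) and "tvec" (3), from world to camera coordinates, as OpenCV has them. Camera axes: x right, y down, z forward; pixel columns grow to the right and rows downward; lengths in m; the calibration is good to about 2 mm. A picture is of the moment at which its call begins: read the wrist's pose just before it. get_calibration takes no time and is no camera call; for the wrist camera it gives the pose at the moment of the call.
A pose or a line that the arm cannot do raises robot.IKError and nothing moves.
- robot.job_done(): hands the job in; it is judged then, once.
The state is a dict: "time": time; "q": joint angles; "qvel": joint speeds; "joint_torque": joint torques, N m; "tool_pos": TCP position; "tcp_rot": TCP orientation; "ft_force": force on the tool from outside, world axes, zero at the start; "torque": the same for the moment, N m; "gripper_width": finger opening in m; "gripper_force": force on a finger pad.
Only numpy, scipy, OpenCV 4.12 (cv2) and the standard library are available. Lean on these libraries where they do the work, as an engineer would, in place of code of your own. Each camera call takes 0.05 s, during which the arm holds its last target. There are 200 camera calls.

TASK

Draw the red reject tray out of its cradle by the bar handle, keeping it level until it is clear so that its three black ball knobs stay in, then tip it spout-down over the yellow scrap bin so that all three roll into the bin. Finish while still holding the tray: keep it raised clear above the bin and tipped steeply, well past 45 degrees with the spout lowest, at rest, so that one can see that nothing is left in it. Leave the blue tray, the dial gauge and the hexagonal housing where they are.

Things in the scene. Friction and masses are not known exactly. Their poses are not given: they have to be found in the camera images.
- red_tray: red plastic scoop tray (0.15 to 0.3 kg) standing in the red-marked cradle, loose. Mm: 120 (x) by 108 (y), floor 3, walls 4 thick, 30 high, none at the -x end: the spout, with a 2.5 lip. Flat aluminium bar handle along y over the middle, 10 thick (x), 24 tall, 100 long, 48 to 72 above the underside, on side posts; knobs roll under it. Origin: centre of underside; x from spout to closed end, z up
- red_handle (a point): centre of the red tray's bar handle (grip point), 60 mm above the tray's underside, x = y = 0 in the tray
- red_spout (a point): middle of the red tray's spout edge: 60 mm from the tray's centre towards its -x, at the underside
- red_dock: cradle of the red tray, red patch on its spout side. Mm: fixed aluminium cradle 136 (x) by 124 (y), base 8, walls 6 thick with tops 26 above the bench (20 at -x, spout side); inside 124 by 112, so the tray has 2 play and is drawn straight up. Origin: centre of underside, on the bench; axes as the tray in it
- knob1: black ball knob, a 26 mm sphere of about 30 g, loose in the red tray; rolls over the spout lip once the tray is tipped about 36 degrees. Origin: its centre
- knob2: black ball knob, a 26 mm sphere of about 30 g, loose in the red tray; rolls over the spout lip once the tray is tipped about 36 degrees. Origin: its centre
- knob3: black ball knob, a 26 mm sphere of about 30 g, loose in the red tray; rolls over the spout lip once the tray is tipped about 36 degrees. Origin: its centre
- scrap_bin: yellow open scrap bin, fixed, 190 by 190 mm, rim 60 mm above the bench, walls and floor 5 mm. Origin: centre of the underside, on the bench; z up
- blue_tray: bystander: blue tray of the same shape and size as the red one, with three brass bushes fixed in it, standing in its own like cradle (blue mark, fixed). Same frame as the red tray
- gauge: bystander: black dial gauge on an aluminium and yellow stand, 80 by 90 mm foot, 136 mm high, loose, beyond the work. Origin: centre of the underside
- housing: bystander: hexagonal aluminium housing, about 81 mm over the corners, 22 mm high, loose on the bench beyond the work. Origin: centre of the underside
Mind the look-alikes: they are no part of the job. Of the things that look like the red_tray, the smallest one is meant. What is shaped like the red_dock but purple is not meant.

How it is judged (in metres and radians):
On the way, in this order (a step that is already met when the one before it is completed fails the run):
1. the red tray is drawn out of its cradle, clear and level within about 20 degrees, with all three knobs still in it (height (world z) of red_tray above 0.04 m and angle between red_tray's own z axis and vertical below 0.35 rad and contact force between red_tray and red_dock below 0.2 N and x of knob1 in the frame of red_tray between -0.065 and 0.065 m and y of knob1 in the frame of red_tray between -0.056 and 0.056 m and z of knob1 in the frame of red_tray between 0 and 0.05 m and x of knob2 in the frame of red_tray between -0.065 and 0.065 m and y of knob2 in the frame of red_tray between -0.056 and 0.056 m and z of knob2 in the frame of red_tray between 0 and 0.05 m and x of knob3 in the frame of red_tray between -0.065 and 0.065 m and y of knob3 in the frame of red_tray between -0.056 and 0.056 m and z of knob3 in the frame of red_tray between 0 and 0.05 m), for 0.1 s.
2. all three knobs are tipped into the bin while the tray is held spout-down above it (angle between red_tray's own x axis and vertical below 1.05 rad and height (world z) of red_spout above 0.06 m and x of knob1 in the frame of scrap_bin between -0.095 and 0.095 m and y of knob1 in the frame of scrap_bin between -0.095 and 0.095 m and z of knob1 in the frame of scrap_bin between 0 and 0.06 m and x of knob2 in the frame of scrap_bin between -0.095 and 0.095 m and y of knob2 in the frame of scrap_bin between -0.095 and 0.095 m and z of knob2 in the frame of scrap_bin between 0 and 0.06 m and x of knob3 in the frame of scrap_bin between -0.095 and 0.095 m and y of knob3 in the frame of scrap_bin between -0.095 and 0.095 m and z of knob3 in the frame of scrap_bin between 0 and 0.06 m), for 0.2 s.
At the end, for the whole second after the job is handed in: All knobs inside the bin, below its rim; red tray gripped, at rest (0.05 m/s), spout down over 45 degrees, spout edge over 70 mm above the bench, handle within 140 mm of the bin centre seen from above, not touching the bin; bystanders upright, within 25 mm of their start (x of knob1 in the frame of scrap_bin between -0.095 and 0.095 m and y of knob1 in the frame of scrap_bin between -0.095 and 0.095 m and z of knob1 in the frame of scrap_bin between 0 and 0.06 m and x of knob2 in the frame of scrap_bin between -0.095 and 0.095 m and y of knob2 in the frame of scrap_bin between -0.095 and 0.095 m and z of knob2 in the frame of scrap_bin between 0 and 0.06 m and x of knob3 in the frame of scrap_bin between -0.095 and 0.095 m and y of knob3 in the frame of scrap_bin between -0.095 and 0.095 m and z of knob3 in the frame of scrap_bin between 0 and 0.06 m and angle between red_tray's own x axis and vertical below 0.785 rad and height (world z) of red_spout above 0.07 m and horizontal distance between red_handle and scrap_bin below 0.14 m and contact force between red_tray and the fingers above 1 N and contact force between red_tray and scrap_bin below 0.3 N and linear speed of red_tray below 0.05 m/s and angular speed of red_tray below 0.2 rad/s and not (distance of blue_tray from where it was at the start of the episode above 0.025 m or angle between blue_tray's own z axis and vertical above 0.2 rad) and not (distance of gauge from where it was at the start of the episode above 0.025 m or angle between gauge's own z axis and vertical above 0.2 rad) and not (distance of housing from where it was at the start of the episode above 0.025 m or angle between housing's own z axis and vertical above 0.2 rad)); the arm keeps its last pose, push and grip.
It fails at once if the blue tray is shifted more than 25 mm or tipped (distance of blue_tray from where it was at the start of the episode above 0.025 m or angle between blue_tray's own z axis and vertical above 0.2 rad).
It fails at once if the dial gauge is shifted more than 25 mm or tipped (distance of gauge from where it was at the start of the episode above 0.025 m or angle between gauge's own z axis and vertical above 0.2 rad).
It fails at once if the hexagonal housing is shifted more than 25 mm or tipped (distance of housing from where it was at the start of the episode above 0.025 m or angle between housing's own z axis and vertical above 0.2 rad).
It also fails if it takes over 51 s, if anything falls off the work surface, if the arm or the gripper's body presses on something with over 40 N, if the wrist force passes 120 N, or if a joint passes its speed limit or range.

## Working session

There is one attempt and no reset: what is moved stays moved. The work goes in short steps, each a Python script; the robot and the scene stay as the last script left them, time stands still between calls to the robot, and variables do not carry over. Pictures are saved under pics/ and viewed, at most 10 in all, crops included, and the job is handed in when it is done.

```bash
mkdir -p pics; ls; python3 - <<'E'
from plant import robot
import cv2
for n in("scene","top"):
    cv2.imwrite(f"pics/{n}0.png",robot.grab_frame(n)); print(n,robot.get_calibration(n))
print(robot.observe())
E
```

```text
pics
scene {'vertical_fov': 52.164018032719795, 'cx': 281.3695784028534, 'cy': 206.89339091994742, 'rvec': array([ 2.15283384,  0.8882343 , -0.38953269]), 'tvec': array([-0.44395969, -0.11764796,  1.29303096])}
top {'vertical_fov': 50.41865983666135, 'cx': 275.23297629007794, 'cy': 200.63632717686633, 'rvec': array([ 2.2148252 , -2.1578641 ,  0.07106757]), 'tvec': array([0.09208299, 0.55525508, 1.33470701])}
{'time': 0.1, 'q': array([-8.77023730e+01,  5.99493610e+00,  5.53219037e+00,  8.96043329e+01,
        1.39706749e-03,  7.75254629e+01]), 'qvel': array([ 0.0818989 , -0.01414508,  0.0240393 ,  0.10840538, -0.01617002,
        0.03963878]), 'joint_torque': array([ 7.52072636e-03, -5.58207893e+01,  5.04720104e+01,  1.31461848e-02,
       -2.25541517e-04,  1.07543977e-05]), 'tool_pos': array([ 0.15297931, -0.57995652,  0.30320919]), 'tcp_rot': array([-1.79934807e+02, -1.58534453e-02,  1.47721543e+01]), 'ft_force': array([ 0.44762318,  0.94028728, -0.63370185]), 'torque': array([ 0.02678348, -0.02020473, -0.0291602 ]), 'gripper_force': 0.0, 'gripper_width': 0.08540444947263237}
```

View pics/scene0.png

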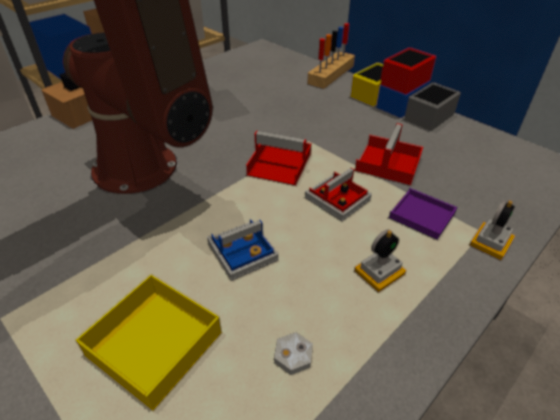

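View pics/top0.png

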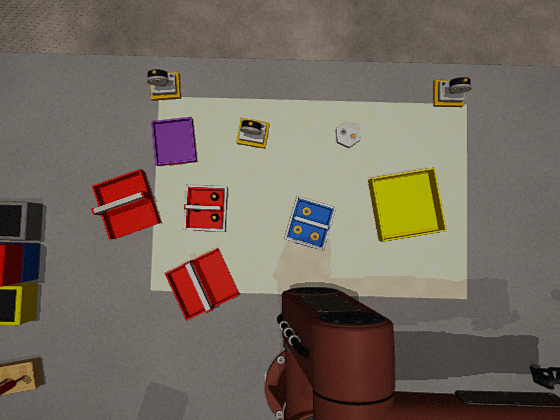

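Top view: three red trays, at (126,204), (203,283) and (206,207). The last one is the smallest, sits in an aluminium cradle and holds black balls, so it is the one meant. The bin is at (407,204), the blue tray at (310,222). I'll confirm with a crop and measure.

```bash
cat > h.py <<'E'
import cv2, numpy as np
from plant import robot
def ray(n,uv,cal=None):
    c=cal or robot.get_calibration(n); R=cv2.Rodrigues(np.array(c["rvec"]))[0]; f=210/np.tan(np.radians(c["vertical_fov"]/2))
    d=R.T@np.array([(uv[0]-c["cx"])/f,(uv[1]-c["cy"])/f,1]); return -R.T@np.array(c["tvec"]),d
def plane(n,uv,z,cal=None):
    o,d=ray(n,uv,cal); return o+d*(z-o[2])/d[2]
def blobs(m,amin=60):
    cs,_=cv2.findContours(m.astype(np.uint8),cv2.RETR_EXTERNAL,cv2.CHAIN_APPROX_NONE)
    return [c for c in cs if cv2.contourArea(c)>amin]
E
python3 - <<'E'
from h import *
im=cv2.imread("pics/top0.png"); hsv=cv2.cvtColor(im,cv2.COLOR_BGR2HSV)
H,S,V=[hsv[...,i].astype(int) for i in range(3)]
def rep(name,m,z,amin=60):
    for c in blobs(m,amin):
        pts=np.array([plane("top",p[0],z)[:2] for p in c],np.float32)
        r=cv2.minAreaRect(pts*1000); print(name,cv2.boundingRect(c),[np.round(v,1) for v in r], np.round(cv2.boxPoints(r)).tolist())
rep("red",((H<8)|(H>172))&(S>150)&(V>80),.038,150)
rep("yel",(H>22)&(H<34)&(S>150)&(V>60),.06,600)
rep("blue",(H>100)&(H<125)&(S>120)&(V>60),.038,300)
rep("alu",(S<50)&(V>150)&(np.indices(H.shape)[1]<240),.068,60)
c=im[170:245,160:255]; cv2.imwrite("pics/c1.png",cv2.resize(c,None,fx=8,fy=8,interpolation=cv2.INTER_CUBIC))
E
```

```text
red (337, 404, 39, 16) [array([ -55.2, -143.5]), array([ 42.2, 110.1]), np.float64(1.0)] [[-77.0, -89.0], [-75.0, -199.0], [-33.0, -198.0], [-35.0, -88.0]]
red (266, 360, 19, 53) [array([11.4, 95.6]), array([ 48.8, 147.6]), np.float64(87.5)] [[-63.0, 74.0], [84.0, 68.0], [86.0, 117.0], [-61.0, 123.0]]
red (330, 330, 52, 72) [array([  76.1, -140.5]), array([202.6, 148.8]), np.float64(1.5)] [[-27.0, -69.0], [-23.0, -218.0], [179.0, -212.0], [175.0, -63.0]]
red (165, 261, 47, 60) [array([276.9, 358.2]), array([159.1,  81.8]), np.float64(26.9)] [[187.0, 359.0], [224.0, 286.0], [366.0, 358.0], [329.0, 431.0]]
red (192, 249, 47, 58) [array([318.8, 279.2]), array([153.2,  89.3]), np.float64(26.9)] [[230.0, 284.0], [271.0, 205.0], [407.0, 274.0], [367.0, 354.0]]
red (107, 198, 52, 41) [array([491.8, 532.9]), array([ 87.8, 135.8]), np.float64(20.9)] [[427.0, 581.0], [475.0, 454.0], [557.0, 485.0], [509.0, 612.0]]
red (187, 187, 37, 42) [array([525.2, 317.2]), array([107.8, 119.5]), np.float64(89.2)] [[465.0, 264.0], [584.0, 262.0], [586.0, 370.0], [466.0, 372.0]]
red (92, 169, 56, 38) [array(
[... 806 characters left out ...]
 12.7]), np.float64(26.9)] [[229.0, 298.0], [235.0, 286.0], [362.0, 351.0], [356.0, 362.0]]
alu (94, 193, 48, 20) [array([533. , 567.5]), array([ 12.8, 143.2]), np.float64(21.0)] [[501.0, 632.0], [553.0, 498.0], [565.0, 503.0], [513.0, 637.0]]Traceback (most recent call last):
  File "<stdin>", line 11, in <module>
  File "<stdin>", line 6, in rep
  File "h.py", line 7, in plane
    o,d=ray(n,uv,cal); return o+d*(z-o[2])/d[2]
        ~~~^^^^^^^^^^
  File "h.py", line 4, in ray
    c=cal or robot.get_calibration(n); R=cv2.Rodrigues(np.array(c["rvec"]))[0]; f=210/np.tan(np.radians(c["vertical_fov"]/2))
             ~~~~~~~~~~~~~~~~~~~~~^^^
ValueError: time passes only in moves, steps and waits
```

```bash
sed -i 's/^def ray/import functools\nK=functools.lru_cache(None)(robot.get_calibration)\ndef ray/; s/cal or robot.get_calibration(n)/cal or K(n)/' h.py
python3 - <<'E'
from h import *
a=cv2.imread("pics/top0.png")[175:240,170:245]; b=cv2.imread("pics/scene0.png")[160:225,295:380]
f=lambda c:cv2.resize(c,(400,400*c.shape[0]//c.shape[1]),interpolation=cv2.INTER_CUBIC)[:300]
cv2.imwrite("pics/c1.png",np.hstack([f(a),f(b)]))
E
```

```text
(no output)
```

View pics/c1.png

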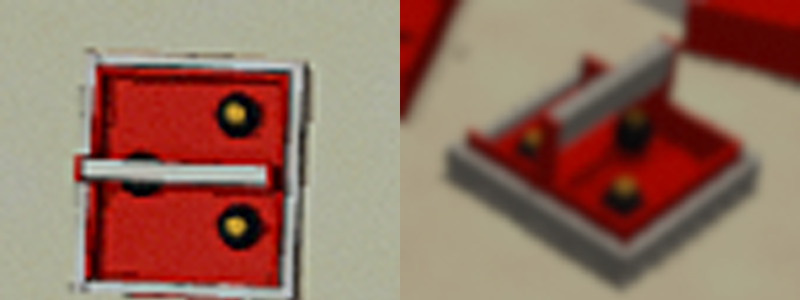

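Confirmed: the tray at top-view (206,207) sits in the cradle with three balls, and its handle runs along world y. The closed end appears to face +x, away from the robot. I'll go above it and look with the wrist camera.

```bash
cat >> h.py <<'E'
from scipy.spatial.transform import Rotation as Ro
def rot(yaw,th,s=1):
    "tool orientation for tray yaw and spout-down tip th (deg); s = sign of tool y along tray x"
    T=Ro.from_euler('Z',yaw,degrees=True)*Ro.from_euler('Y',-th,degrees=True)   # tray
    y=np.array([s,0,0.]);z=np.array([0,0,-1.]);M=np.c_[np.cross(y,z),y,z]
    return (T*Ro.from_matrix(M))
def rpy(R): return R.as_euler('xyz',degrees=True)
def tcp(handle,R): return np.array(handle)-R.as_matrix()[:,2]*.054
E
python3 - <<'E'
from h import *
for p in [(185,206.5),(220.6,208.2)]: print(plane("top",p,.08))
# bin contour check is (0.549,-0.279); IK feasibility
for s in (1,-1):
  for yaw,h,th in [(0,(.52,.315,.27),0),(0,(.52,.315,.068),0),(-27,(.60,-.30,.25),-5),(-27,(.60,-.30,.22),30),(-27,(.58,-.30,.2),68),(-27,(.55,-.28,.2),68)]:
    R=rot(yaw,th,s); q=robot.ik(tcp(h,R),rpy(R)); print(s,yaw,th,None if q is None else np.round(q,0))
R=rot(0,0,1) if 1 else 0
best=[s for s in (1,-1)]
print(robot.observe()['time'])
E
```

```text
[0.52476694 0.36693895 0.08      ]
[0.52252691 0.26377104 0.08      ]
1 0 0 [ 19.   8.  10.  92.   0. 109.]
1 0 0 [ 19.  10.  -9.  71.   0. 109.]
1 -27 -5 [-37.  26.  29.  98.  -1.  80.]
1 -27 30 [-41. -19. -26.  53.   7.  78.]
1 -27 68 None
1 -27 68 None
-1 0 0 [ 19.   8.  10.  92.   0. -71.]
-1 0 0 [ 19.  10.  -9.  71.   0. -71.]
-1 -27 -5 [ -37.   26.   29.   98.   -1. -100.]
-1 -27 30 [ -41.  -19.  -26.   53.    7. -102.]
-1 -27 68 None
-1 -27 68 None
0.1
```

```bash
python3 - <<'E'
from h import *
b=np.array([.549,-.279]); 
for yaw in (-50,-38,-27,0,-80):
  e=np.array([np.cos(np.radians(yaw)),np.sin(np.radians(yaw))])
  for th in (30,50,60,68):
    out=[]
    for d in (0,.04,.08,.11):
      for z in (.19,.22,.26,.32):
        R=rot(yaw,th,-1); q=robot.ik(tcp([*(b+d*e),z],R),rpy(R)); out.append("-" if q is None else f"d{d} z{z}:"+",".join(f"{v:.0f}" for v in q))
    print(yaw,th,sum(o!="-" for o in out),[o for o in out if o!="-"][:3])
E
```

```text
-50 30 16 ['d0 z0.19:-36,-26,-35,52,-7,-78', 'd0 z0.22:-36,-26,-32,55,-7,-78', 'd0 z0.26:-36,-26,-28,59,-7,-78']
-50 50 14 ['d0 z0.19:-33,-48,-59,30,-13,-79', 'd0 z0.32:-33,-47,-45,44,-13,-79', 'd0.04 z0.19:-35,-39,-53,26,-12,-80']
-50 60 9 ['d0.04 z0.22:-34,-48,-62,17,-14,-82', 'd0.08 z0.19:-35,-36,-58,9,-13,-82', 'd0.08 z0.22:-35,-38,-56,13,-13,-82']
-50 68 6 ['d0.08 z0.26:-34,-44,-61,6,-14,-84', 'd0.08 z0.32:-34,-47,-56,13,-14,-84', 'd0.11 z0.19:-35,-29,-60,-8,-13,-84']
-38 30 16 ['d0 z0.19:-39,-29,-37,52,1,-91', 'd0 z0.22:-39,-29,-34,55,1,-91', 'd0 z0.26:-39,-29,-30,59,1,-91']
-38 50 12 ['d0.04 z0.19:-40,-43,-56,27,1,-91', 'd0.04 z0.22:-40,-44,-53,30,1,-91', 'd0.04 z0.26:-40,-44,-50,35,1,-91']
-38 60 8 ['d0.08 z0.19:-40,-40,-61,9,1,-91', 'd0.08 z0.22:-40,-42,-59,13,1,-91', 'd0.08 z0.26:-40,-44,-56,18,1,-91']
-38 68 4 ['d0.11 z0.19:-39,-33,-62,-7,1,-91', 'd0.11 z0.22:-39,-36,-61,-3,1,-91', 'd0.11 z0.26:-39,-40,-59,3,1,-91']
-27 30 16 ['d0 z0.19:-43,-29,-37,53,8,-104', 'd0 z0.22:-43,-29,-34,56,8,-104', 'd0 z0.26:-43,-29,-30,60,8,-104']
-27 50 12 ['d0.04 z0.19:-44,-44,-56,29,13,-101
[... 546 characters left out ...]
]
0 60 16 ['d0 z0.19:-61,-46,-60,36,49,-132', 'd0 z0.22:-61,-47,-58,39,49,-132', 'd0 z0.26:-61,-48,-54,44,49,-132']
0 68 9 ['d0.04 z0.26:-58,-48,-60,25,52,-121', 'd0.08 z0.19:-54,-34,-60,8,48,-117', 'd0.08 z0.22:-54,-37,-58,13,48,-117']
-80 30 16 ['d0 z0.19:-29,-12,-23,59,-23,-43', 'd0 z0.22:-29,-12,-20,62,-23,-43', 'd0 z0.26:-29,-12,-16,67,-23,-43']
-80 50 16 ['d0 z0.19:-22,-20,-37,40,-41,-44', 'd0 z0.22:-22,-21,-35,44,-41,-44', 'd0 z0.26:-22,-22,-32,48,-41,-44']
-80 60 16 ['d0 z0.19:-19,-21,-44,27,-49,-48', 'd0 z0.22:-19,-23,-42,31,-49,-48', 'd0 z0.26:-19,-25,-39,36,-49,-48']
-80 68 16 ['d0 z0.19:-17,-21,-50,13,-56,-54', 'd0 z0.22:-17,-24,-48,17,-56,-54', 'd0 z0.26:-17,-27,-46,22,-56,-54']
```

```bash
python3 - <<'E'
from h import *
import json
R=rot(0,0,-1); robot.move_pose([.523,.315,.30],rpy(R)); robot.pause(.3)
c=robot.get_calibration("wrist"); im=robot.grab_frame("wrist"); cv2.imwrite("pics/w1.png",im)
json.dump({k:np.array(v).tolist() for k,v in c.items()},open("w1.json","w")); o=robot.observe(); print(o['time'],o['tool_pos'],o['tcp_rot'],o['q'],c)
E
```

```text
3.825 [0.52310216 0.31487165 0.30003242] [-1.79995579e+02  1.82653342e-04 -9.00152844e+01] [ 1.87904138e+01  7.77940375e+00  7.11722731e+00  8.93335796e+01
 -1.25227473e-03 -7.11943018e+01] {'vertical_fov': 58.08437456223392, 'cx': 281.4328346513298, 'cy': 218.16345871820758, 'rvec': array([9.18694831e-04, 3.10855573e+00, 4.50766371e-01]), 'tvec': array([ 0.52207482, -0.33884143,  0.28743971])}
```

View pics/w1.png

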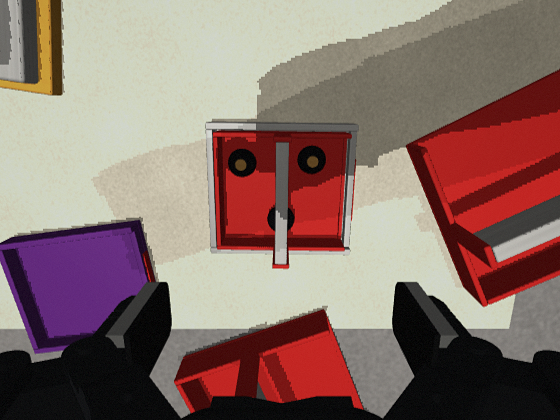

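Wrist view: the tray is at (283,190), with +x to the left. The handle runs vertically at col 282, rows 142–268, and the knobs are at (242,163), (311,160) and (281,217). I still need to settle which end is the spout, so I'll enlarge.

```bash
python3 - <<'E'
from h import *
import json
im=cv2.imread("pics/w1.png"); cal={k:np.array(v) for k,v in json.load(open("w1.json")).items()}
cv2.imwrite("pics/c2.png",cv2.resize(im[115:275,195:370],None,fx=3.7,fy=3.7,interpolation=cv2.INTER_CUBIC)[:600])
hsv=cv2.cvtColor(im,cv2.COLOR_BGR2HSV); H,S,V=[hsv[...,i].astype(int) for i in range(3)]
m=((S<70)&(V>70)); m[:,:262]=0; m[:,300:]=0; m[:141]=0; m[268:]=0; m[:, :274]=0; m[:,291:]=0
for c in blobs(m,100):
    pts=np.array([plane("wrist",p[0],.080,cal)[:2] for p in c],np.float32); r=cv2.minAreaRect(pts*1000); print(cv2.boundingRect(c),r)
m=((H<8)|(H>172))&(S>150)&(V>60)
for c in blobs(m,1000):
    if cv2.boundingRect(c)[0]<200 or cv2.boundingRect(c)[0]>260: continue
    pts=np.array([plane("wrist",p[0],.038,cal)[:2] for p in c],np.float32); print(cv2.boundingRect(c),cv2.minAreaRect(pts*1000))
for p in [(207,124),(357,124),(348,254),(212,250)]: print(p,plane("wrist",p,.026,cal))
E
```

```text
(275, 142, 14, 122) ((522.576416015625, 318.7189025878906), (99.30125427246094, 9.570451736450195), 89.17694091796875)
(213, 131, 139, 129) ((522.7772827148438, 322.9327087402344), (118.77911376953125, 120.114501953125), 89.31293487548828)
(207, 124) [0.58826695 0.25815064 0.026     ]
(357, 124) [0.45515233 0.25822122 0.026     ]
(348, 254) [0.45701267 0.38203119 0.026     ]
(212, 250) [0.59012661 0.37773765 0.026     ]
```

View pics/c2.png

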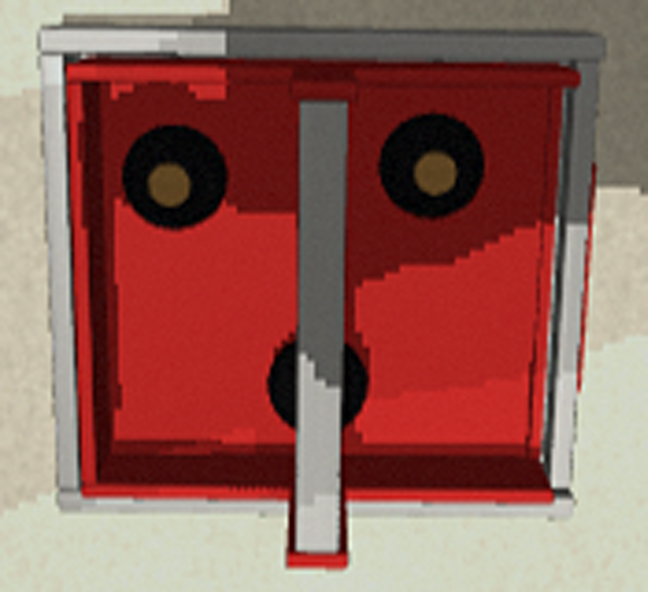

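The crop settles it. The right end, toward world −x, has a lip, no wall, and the red patch on the cradle, so it is the spout. The handle measures 99 × 9.6 mm at (0.5226, 0.319) with tray yaw −0.8°, which fits the given sizes. Now I'll grasp and lift a little.

```bash
python3 - <<'E'
from h import *
R=rot(-.8,0,-1); p=np.array([.5228,.3175])
robot.move_pose(tcp([*p,.2],R),rpy(R))
print(robot.line_to(tcp([*p,.068],R),vel=.08,guard=15))
robot.set_gripper(0.0); o=robot.observe(); print(o['gripper_width'],o['gripper_force'],o['ft_force'],o['tool_pos'])
robot.line_to(tcp([*p,.108],R),vel=.04); robot.line_to(tcp([*p,.23],R),vel=.07); robot.pause(.3)
o=robot.observe(); print(o['time'],o['gripper_width'],o['gripper_force'],o['ft_force'],o['tool_pos'])
cv2.imwrite("pics/w2.png",np.hstack([robot.grab_frame("wrist")[:,60:500],robot.grab_frame("scene")[60:300,180:540].repeat(1,0) if 0 else cv2.resize(robot.grab_frame("scene")[40:250,200:420],(360,420))]))
E
```

```text
False
0.008895396435449867 59.090309143066406 [-0.35750329  0.52444148  1.09420396] [0.52289539 0.31755976 0.12215061]
9.9417 0.00883525186835294 58.34404528141022 [ 0.57919247  0.15246179 -3.20228833] [0.52275779 0.31746281 0.28387747]
```

View pics/w2.png

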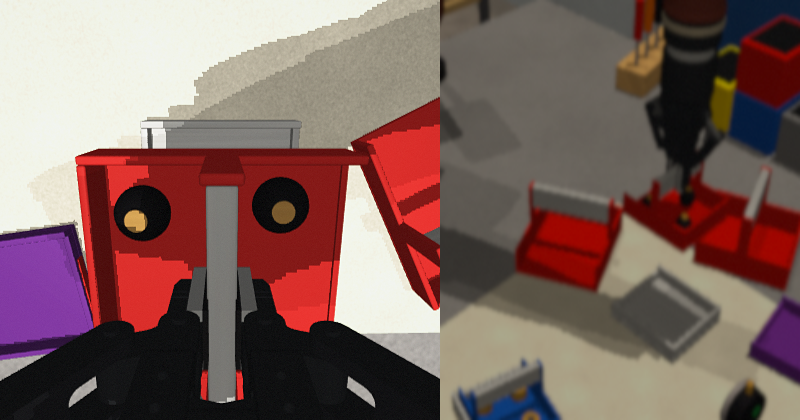

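The tray is drawn out level with the knobs in, and the grip is firm at 8.8 mm width and 58 N. I'll carry it tilted slightly back, then pour about the spout edge over the bin.

```bash
cat > pour.py <<'E'
from h import *
b=np.array([.549,-.279]); yaw=-80; e=np.array([np.cos(np.radians(yaw)),np.sin(np.radians(yaw))])
def wp(th,zs=.095,ds=.045):
    c,s=np.cos(np.radians(th)),np.sin(np.radians(th)); R=rot(yaw,th,-1)
    return tcp([*(b+(ds+.06*(c-s))*e),zs+.06*(s+c)],R),rpy(R)
E
python3 - <<'E'
from pour import *
for th in (-6,20,40,66): print(th,np.round(robot.ik(*wp(th)),0))
print(np.round(robot.ik(*wp(-6,.17)),0))
R=rot(-.8,-6,-1); robot.line_to(tcp([.5228,.3175,.24],R),vel=.03,rotation=rpy(R))
p,r=wp(-6,.17); robot.line_to(p,vel=.12,rotation=r); robot.pause(.2)
o=robot.observe(); print(o['time'],o['gripper_width'],o['ft_force'],o['tool_pos'],o['tcp_rot'])
cv2.imwrite("pics/s3.png",np.hstack([robot.grab_frame("wrist")[:,60:500],cv2.resize(robot.grab_frame("scene")[190:400,40:260],(360,420))]))
E
```

```text
-6 [-47.  28.  21.  88.   3. -57.]
20 [-38.   1. -10.  64. -13. -50.]
40 [-30. -13. -29.  46. -30. -47.]
66 [-19. -20. -49.  13. -53. -54.]
[-47.  28.  29.  96.   3. -57.]
16.8583 0.008993303171630815 [-0.25317941 -0.81616391 -2.85361225] [ 0.56924297 -0.39379041  0.27712853] [ 1.74000329e+02  1.22542684e-03 -1.69999417e+02]
```

View pics/s3.png

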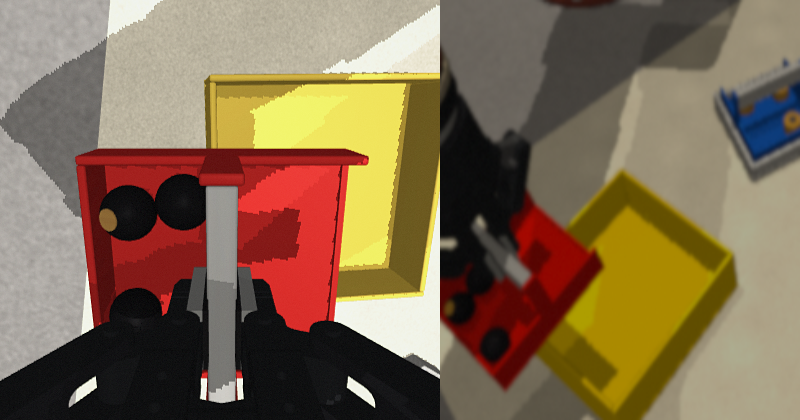

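All three knobs rest at the closed end, at about (128,212), (183,202) and (136,305). The spout is over the bin, so I'll pour now.

```bash
python3 - <<'E'
from pour import *
p,r=wp(-6); robot.line_to(p,vel=.08,rotation=r)
for th in (2,10,18,26,34,42,50,58,66):
    p,r=wp(th); robot.line_to(p,vel=.045,rotation=r)
robot.pause(.5)
p,r=wp(66,.115); robot.line_to(p,vel=.04,rotation=r); robot.pause(1)
o=robot.observe(); print(o['time'],o['gripper_width'],o['gripper_force'],o['ft_force'],o['tool_pos'],o['tcp_rot'],np.abs(o['qvel']).max())
a=cv2.resize(robot.grab_frame("scene")[200:410,40:250],(400,400)); t=cv2.resize(robot.grab_frame("top")[130:280,330:480],(400,400))
cv2.imwrite("pics/s4.png",np.hstack([a,t]))
E
```

```text
25.1417 0.009122212677325922 59.010640382766724 [-0.02435412 -0.39625111 -2.0396694 ] [ 0.5429686  -0.24478061  0.2161669 ] [-1.1400106e+02 -1.4611487e-03 -1.6999941e+02] 0.1291460025527031
```

View pics/s4.png

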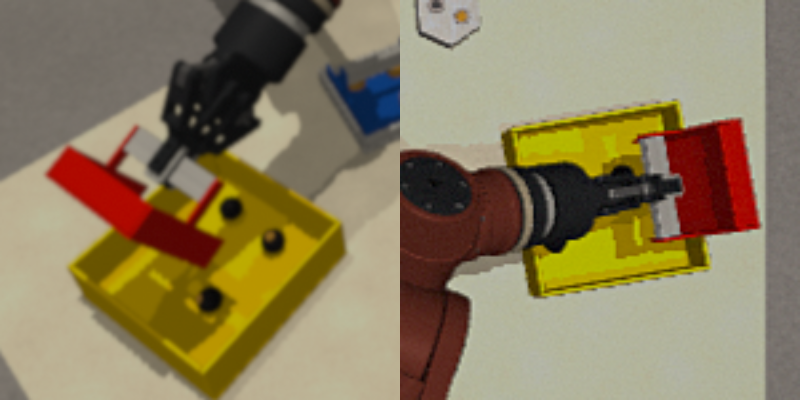

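All three knobs lie in the bin at (232,208), (273,241) and (210,299) in the left half. The tray is held empty, steeply spout-down and clear above the bin. Handing in.

```bash
python3 -c "
from plant import robot
print(robot.job_done())"
```

```text
the job is handed in; nothing more can be done
None
```

The job is handed in at about 25 s of the 51 s allowed. All three knobs are in the yellow bin, and the empty red tray is held still above it, tipped about 66° with the spout down. I saw no contact with the bystanders, but the judge's verdict was not returned.

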